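Clamp a wood block in the holding jig and lock the jaw

ROBOT

A 7-joint arm with a two-finger parallel gripper is mounted at the origin on a cart in front of the work surface, level with it; the furniture and walls round the work are solid. World frame = base frame: x ahead of the robot, y to its left, z up, the work surface at z = 0. Lengths are in m, angles in degrees, forces in N, time in s.
With the tool pointing down it reaches from about 0.425 to 0.875 m from the base axis. Payload 8.4 kg.
Tool frame: the origin (TCP) lies midway between the tips of the shut fingers; the grasp point (between the pads) lies 19 mm behind it (robot.tcp_to_grasp is the x of the grasp point in the tool frame, in m); x points along the fingers, z is the direction in which the jaws open and shut, and the axes are right-handed (so a half turn about x gives the same grasp; the last joint's range is limited). The gripper opens to 87 mm and grips with 3 to 60 N. Pads are 19 mm wide; open, the fingers measure 117 mm over their backs; the gripper's body (75 mm by 190 mm) begins 51 mm behind the grasp point.
Start: joints at [-71.459, 19.091, 2.286, 83.961, -0.768, 76.965, -3.352], TCP at [0.267, 0.593, 0.223] pointing down, gripper open.
Joint ranges: [-147.57, 147.57], [-21.85, 119.76], [-74.77, 79.35], [14.55, 137.4], [-85.83, 265.84], [4.83, 119.75], [-152.11, 152.11]. Speed limits (degrees/s): [127.2, 127.2, 159.86, 159.86, 180, 180, 180].

INTERFACE

Orientations are given as [roll, pitch, yaw] about the fixed x, y, z axes, in that order (R = Rz(yaw) Ry(pitch) Rx(roll)).
In Python, from plant import robot gives the robot as it stands.
- The arm moves only by the tool servo_tool, never from a script. Its argument "plan" is one flat list of numbers, 6 for each row, row after row: the shift along the tool's x, y, z in units of 40 mm (1.0 is 40 mm), then the turn, a rotation vector about the tool's x, y, z in units of 5 degrees (1.0 is 5 degrees). In form: [dx, dy, dz, wx, wy, wz, dx, dy, dz, wx, wy, wz, ...]. A call has 1 to 10 rows; each row shifts and turns the commanded pose from where the row before left it, along the tool's axes as they then stand; what a row does not reach is not made up. A row lasts 1/12 s, in which the tool goes at most 41.7 mm and 7.16 degrees, less where a joint would pass 70% of its speed; a pose out of reach is approached as far as the arm can. A call is refused whole if a number of a shift passes 1 or a number of a turn 1, either way. A call with a gripper value outside its range is refused whole. "grip" is the closure in counts, from 0 (fully open) to 255 (shut), set as the call begins (left out, the last holds). The fingers move at their own pace and stop on an object; "grip_force" is the grip in N (left out, the last holds). Time passes only in rows, so rows that do not move let the fingers close. It gives the time, the measured TCP pose, the force and the opening at its end, in the units of the state.
- robot.read_state(): the state, without advancing time (a new reading comes with each control period).
- robot.snapshot(name): name is "scene" or "side" or "wrist"; returns a dict with "image" (420x560x3 uint8, red, green, blue), "fovy" (degrees; the focal length in pixels is half the picture's height over the tangent of half this angle, whatever the lens; pixels are square), "cx", "cy" (the principal point, pixels), "k1" (the pictures are not rectified: a ray, as slopes to the right and down, at radius r is drawn at 1 + k1 r^2 times it, then the intrinsics apply), "eye" and "rotation" of the camera in the world. Camera axes: x right, y down, z forward; pixel columns grow to the right and rows downward; lengths in m; the calibration is good to about 2 mm. A picture is of the moment at which its call begins. There is no depth.
- robot.hand_in(): hands the job in, once; it reports no verdict.
The state is a dict: "clock": time; "q": joint angles; "joint_velocities": joint speeds; "joint_efforts": joint torques, N m; "ee_pos": TCP position; "tcp_rot": TCP orientation; "ft_force": force on the tool from outside, world axes, zero at the start; "torque": the same for the moment, N m; "opening": finger opening in m.
Only numpy, scipy, OpenCV 4.12 (cv2) and the standard library are available. Lean on these libraries where they do the work, as an engineer would, in place of code of your own. Each camera call takes 0.05 s, during which the arm holds its last target. There are 200 camera calls.

TASK

Lay the wood block flat across the holding jig, between the jaw and the two steel pins, with its ends about even with the sides of the plywood plate, and let go of it. Then push the jaw carriage along its rails toward the block until it clicks fully home past its spring detent, and only then turn the orange jam nut clockwise until it is tight. Leave the other things on the bench where they are.

Things in the scene. Friction and masses are not known exactly. Their poses are not given: they have to be found in the camera images.
- jig: Holding jig: plywood plate 245 x 160 x 16 mm on the bench. Origin: centre of its underside. x = the way the jaw carriage closes, z up. Two steel pins, 12 mm thick, 26 mm above the plate, at x = 90, y = -50 and +50 mm. Grey detent block, to z = 44 mm, at x = -28, y = -82 to -48 mm. Guide rails, to z = 26 mm, at y = -37 and +37 mm, x = -120 to 25 mm.
- nest (a point): Where the block belongs: point on the plate's top (16 mm above the bench) at jig x = 62, y = 0 mm, axes as the jig's. The block lies here with its length along this y, its underside centre at this point; the pins' near sides are 22 mm ahead (+x).
- wood_block: Loose softwood block 160 x 42 x 38 mm, about 0.13 kg. Origin: centre of its underside; x along its 160 mm length, y across its 42 mm width, z up.
- carriage (a joint): Slide of the jaw carriage along the jig's x, m: 0 back, 0.070 home (a stop); starts at 0 to 0.02. Carriage 84 mm long, 60 mm wide, blue ends; jaw face at jig x = -30 mm + value (home: 44 mm from the pins), jaw top z = 52 mm, rear push face at x = -114 mm + value. Friction 2 N; from 0.056 a spring roller resists (about 10 N in all); past 0.066 it snaps home and stays.
- push_face (a point): Point on the blue push plate at the rear of the carriage, a flat upright face 60 mm wide looking along the jig's -x, from 18 to 60 mm above the bench; the point is 50 mm above the bench, mid-width, and moves with the carriage. Axes as the jig's. Push here along the jig's +x.
- jam_nut (a joint): Turn of the jam nut about its upright axis, rad, growing clockwise seen from above; 1.8 is tight against the boss on the carriage (a firm stop). It starts at 0.4 to 0.9. About 0.05 N m of friction until tight; it stays where it is left and sinks 1 mm per rad.
- nut_grip (a point): Middle of the nut's orange grip bar, on the nut's upright axis in the middle of the carriage, about 71 mm above the bench; rides with the carriage. The bar is 52 mm long along this point's x, 9 mm thick along its y, and 20 mm high (10 mm above and below the point). z up. Nothing else near it is higher than 60 mm, but the stud's end at its centre.
- multimeter: Red and black multimeter lying on the bench, 144 x 70 x 40 mm; bystander. Origin: centre of underside.
- sanding_block: Brown sanding block 110 x 68 x 42 mm; bystander. Origin: centre of underside.
- screw_jar: Glass jar of screws with a screw lid, 64 mm in diameter, 86 mm high; bystander. Origin: centre of underside.

How it is judged:
By the outcome, as a careful person would: the job done as asked, in the order asked, and still so for the second after the job is handed in, with the robot touching nothing.
It also fails if it takes over 67 s, if anything falls off the work surface, if the arm or the gripper's body presses on something with over 40 N, if the wrist force passes 120 N, or if a joint passes its speed limit or range.

## Working session

There is one attempt and no reset: what is moved stays moved. The work goes in short steps, Python scripts to look and compute and a tool call to move; the robot and the scene stay as the last step left them, time stands still between calls to the robot, and variables do not carry over. Pictures are saved under pics/ and viewed, about 8 in all and at most 12, crops included, and the job is handed in when it is done.

Besides the shell and the picture viewer there is one more tool, called after "Emit:" as a command line: name --argument value ..., lists and objects as JSON in quotes. servo_tool: Moves the arm, as the interface text tells. Its arguments: {"type":"object","properties":{"plan":{"type":"array"},"grip":{"type":"number"},"grip_force":{"type":"number"}},"required":["plan"]}

```bash
mkdir -p pics
cat > h.py <<'E'
import numpy as np, cv2
from plant import robot
from scipy.spatial.transform import Rotation as R
def snap(n,f=None):
    s=robot.snapshot(n)
    if f: cv2.imwrite('pics/'+f,s['image'][:,:,::-1])
    return s
def ray(s,u,v):
    f=s['image'].shape[0]/2/np.tan(np.radians(s['fovy']/2))
    d=np.array([(u-s['cx'])/f,(v-s['cy'])/f]); p=d.copy()
    for _ in range(20): p=d/(1+s['k1']*(p@p))
    return np.array(s['eye']),np.array(s['rotation'])@np.r_[p,1]
def onz(s,u,v,z):
    e,d=ray(s,u,v); return (e+d*(z-e[2])/d[2])
def st():
    s=robot.read_state(); print({k:np.round(s[k],4).tolist() for k in('clock','ee_pos','tcp_rot','ft_force','opening','q')}); return s
E
python3 - <<'E'
from h import *
s=st()
a=snap('scene','s1.png');b=snap('side','d1.png')
for c in(a,b): print({k:np.round(c[k],4).tolist() for k in c if k!='image'})
cv2.imwrite('pics/both.png',cv2.resize(np.hstack([a['image'],b['image']])[:,:,::-1],None,fx=.714,fy=.714))
print(robot.tcp_to_grasp)
E
```

```text
{'clock': 0.0, 'ee_pos': [0.2665, 0.5923, 0.2216], 'tcp_rot': [-176.6523, 89.9057, -110.8806], 'ft_force': [-0.6249, 0.029, -0.4906], 'opening': 0.087, 'q': [-71.4583, 19.133, 2.2846, 84.0116, -0.7687, 76.9649, -3.3535]}
{'fovy': 50.6076, 'cx': 274.7243, 'cy': 209.5512, 'k1': -0.1087, 'eye': [0.1266, -0.9548, 0.4987], 'rotation': [-111.797, 0.4009, -30.0146]}
{'fovy': 53.7794, 'cx': 281.7689, 'cy': 214.234, 'k1': -0.0909, 'eye': [0.1777, -0.9477, 0.6744], 'rotation': [-121.5695, 0.4911, -28.8456]}
-0.0187
```

View pics/s1.png

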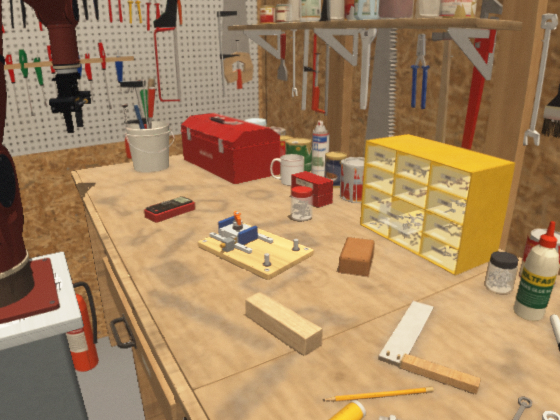

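View pics/d1.png

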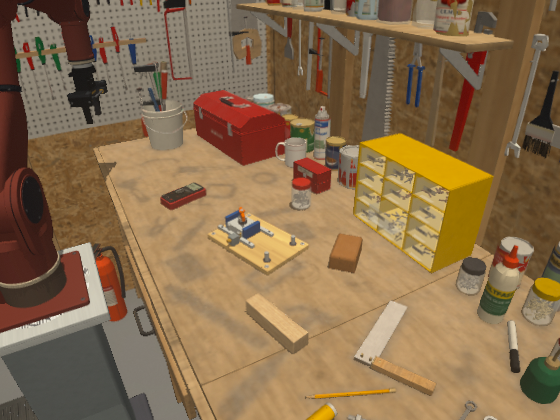

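```bash
sed -i "s/np.array(s\['rotation'\])@/R.from_euler('xyz',s['rotation'],degrees=True).as_matrix()@/" h.py
python3 - <<'E'
from h import *
b=snap('side')
im=b['image'][:,:,::-1]
cv2.imwrite('pics/c1.png',cv2.resize(im[195:360,195:345],None,fx=3.6,fy=3.6,interpolation=cv2.INTER_CUBIC))
for n,u,v,z in [('plL',209,241,.016),('plB',270,270,.0),('plR',307,245,.016),('blk1',247,308,.038),('blk2',263,296,.038),('blk3',307,333,.038),('jar',302,195,.086),('meter',183,195,.04),('nut',242,214,.071),('sand',346,246,.042)]:
    print(n,onz(b,u,v,z).round(3))
E
```

```text
plL [ 0.447 -0.031  0.016]
plB [ 0.545 -0.207  0.   ]
plR [ 0.672 -0.18   0.016]
blk1 [ 0.421 -0.339  0.038]
blk2 [ 0.468 -0.322  0.038]
blk3 [ 0.497 -0.463  0.038]
jar [ 0.739 -0.041  0.086]
meter [0.453 0.218 0.04 ]
nut [ 0.551 -0.029  0.071]
sand [ 0.738 -0.264  0.042]
```

View pics/c1.png

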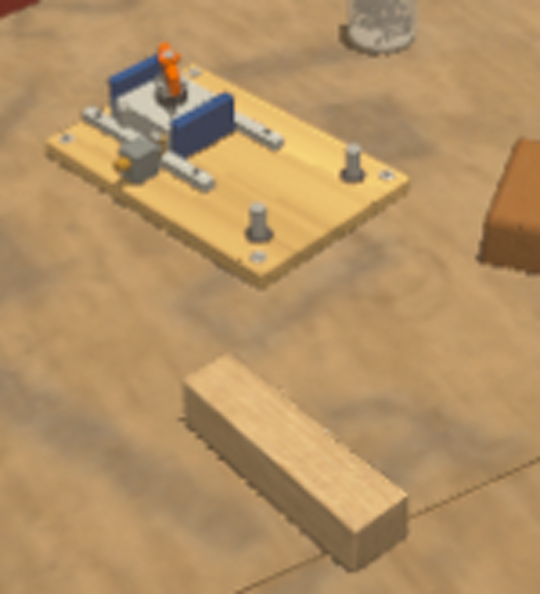

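Run:
```python
from h import *
b=snap('side')
g=lambda u,v,z:onz(b,195+u/3.6,195+v/3.6,z)
P=[g(46,150,.016),g(262,278,.016),g(410,183,.016)]
p1,p2=g(259,206,.042),g(353,147,.042)
B=[g(*c,.038) for c in[(185,383),(228,355),(407,496),(355,531)]]
np.set_printoptions(precision=4,suppress=True)
ex=P[1]-P[0];ey=P[2]-P[1]
print('plate',P,np.linalg.norm(ex),np.linalg.norm(ey),np.degrees(np.arctan2(ex[1],ex[0])),np.degrees(np.arctan2(ey[1],ey[0])),'centre',(P[0]+P[2])/2)
d=p2-p1;print('pins',p1,p2,np.linalg.norm(d),np.degrees(np.arctan2(d[1],d[0])))
print('block',B,np.mean(B,0)); d=B[2]-B[1];print(np.linalg.norm(d),np.degrees(np.arctan2(d[1],d[0])));d=B[3]-B[0];print(np.linalg.norm(d),np.degrees(np.arctan2(d[1],d[0])))
print('nut ends',g(163,48,.071),g(175,92,.071))
s=robot.read_state();print(R.from_euler('xyz',s['tcp_rot'],degrees=True).as_matrix())
```

```text
plate [array([ 0.4512, -0.009 ,  0.016 ]), array([ 0.5272, -0.2297,  0.016 ]), array([ 0.6748, -0.1854,  0.016 ])] 0.23339393113664686 0.1540849000319166 -71.00589411109011 16.68793334012363 centre [ 0.563  -0.0972  0.016 ]
pins [ 0.5478 -0.1865  0.042 ] [ 0.6424 -0.1557  0.042 ] 0.09944453913551497 17.995190528916382
block [array([ 0.4287, -0.3197,  0.038 ]), array([ 0.4627, -0.31  ,  0.038 ]), array([ 0.4988, -0.4631,  0.038 ]), array([ 0.4609, -0.4706,  0.038 ])] [ 0.4628 -0.3908  0.038 ]
0.15727504581039897 -76.70792570839122
0.15424936510079648 -77.9589371520727
nut ends [0.5595 0.0018 0.071 ] [ 0.5409 -0.0624  0.071 ]
[[-0.0004 -0.9119  0.4104]
 [-0.001   0.4104  0.9119]
 [-1.     -0.     -0.001 ]]
```

```bash
cat >> h.py <<'E'
def plan(target,phi,n=None,start=None,level=True):
    """rows from the present pose to TCP target with the tool down, tool z at world angle phi"""
    s=robot.read_state(); p,M=(np.array(s['ee_pos']),R.from_euler('xyz',s['tcp_rot'],degrees=True)) if start is None else start
    c,q=np.cos(np.radians(phi)),np.sin(np.radians(phi))
    T=R.from_matrix(np.array([[0,-q,c],[0,c,q],[-1,0,0]]))
    w=(M.inv()*T).as_rotvec(degrees=True); D=np.array(target)-p
    n=n or int(np.ceil(max(np.linalg.norm(D)/.038,np.linalg.norm(w)/4.9,1)))
    rows=[]
    for i in range(n):
        Mi=M*R.from_rotvec(w*i/n,degrees=True)
        rows.append(np.r_[Mi.inv().apply(D/n)/.04,w/n/5].round(2))
    for k in range(0,n,10): print(n,'['+', '.join(f'{x:g}' for r in rows[k:k+10] for x in r)+']')
    return np.array(target),T
E
python3 - <<'E'
from h import *
a=plan([.56,.25,.22],40)
plan([.463,-.391,.18],12.7,start=a)
E
```

```text
12 [0, -0.85, -0.4, 0.43, -0, 0, 0, -0.86, -0.37, 0.43, -0, 0, 0, -0.88, -0.33, 0.43, -0, 0, 0, -0.89, -0.3, 0.43, -0, 0, 0, -0.9, -0.27, 0.43, -0, 0, 0, -0.91, -0.23, 0.43, -0, 0, 0, -0.92, -0.2, 0.43, -0, 0, 0, -0.92, -0.17, 0.43, -0, 0, 0, -0.93, -0.13, 0.43, -0, 0, 0, -0.93, -0.1, 0.43, -0, 0]
12 [0, -0.94, -0.06, 0.43, -0, 0, 0, -0.94, -0.03, 0.43, -0, 0]
18 [0.06, -0.6, -0.68, 0.3, 0, 0, 0.06, -0.61, -0.66, 0.3, 0, 0, 0.06, -0.63, -0.64, 0.3, 0, 0, 0.06, -0.65, -0.63, 0.3, 0, 0, 0.06, -0.66, -0.61, 0.3, 0, 0, 0.06, -0.68, -0.59, 0.3, 0, 0, 0.06, -0.69, -0.57, 0.3, 0, 0, 0.06, -0.71, -0.55, 0.3, 0, 0, 0.06, -0.72, -0.54, 0.3, 0, 0, 0.06, -0.74, -0.52, 0.3, 0, 0]
18 [0.06, -0.75, -0.5, 0.3, 0, 0, 0.06, -0.76, -0.48, 0.3, 0, 0, 0.06, -0.78, -0.46, 0.3, 0, 0, 0.06, -0.79, -0.43, 0.3, 0, 0, 0.06, -0.8, -0.41, 0.3, 0, 0, 0.06, -0.81, -0.39, 0.3, 0, 0, 0.06, -0.82, -0.37, 0.3, 0, 0, 0.06, -0.83, -0.35, 0.3, 0, 0]
```

Emit:
servo_tool --plan '[0, -0.85, -0.4, 0.43, 0, 0, 0, -0.86, -0.37, 0.43, 0, 0, 0, -0.88, -0.33, 0.43, 0, 0, 0, -0.89, -0.3, 0.43, 0, 0, 0, -0.9, -0.27, 0.43, 0, 0, 0, -0.91, -0.23, 0.43, 0, 0, 0, -0.92, -0.2, 0.43, 0, 0, 0, -0.92, -0.17, 0.43, 0, 0, 0, -0.93, -0.13, 0.43, 0, 0, 0, -0.93, -0.1, 0.43, 0, 0]' --grip 0

```text
clock: 1.03
ee_pos: [0.5117, 0.3059, 0.2226]
tcp_rot: [26.4, 90.0, 70.6]
ft_force: [0.5, -0.3, 0.3]
opening: 0.0871
```

Emit:
servo_tool --plan '[0, -0.94, -0.06, 0.43, 0, 0, 0, -0.94, -0.03, 0.43, 0, 0, 0.06, -0.6, -0.68, 0.3, 0, 0, 0.06, -0.61, -0.66, 0.3, 0, 0, 0.06, -0.63, -0.64, 0.3, 0, 0, 0.06, -0.65, -0.63, 0.3, 0, 0, 0.06, -0.66, -0.61, 0.3, 0, 0, 0.06, -0.68, -0.59, 0.3, 0, 0]'

```text
clock: 1.7
ee_pos: [0.5266, 0.0347, 0.208]
tcp_rot: [57.8, 90.0, 88.7]
ft_force: [1.1, -0.7, 0.8]
opening: 0.0869
```

Emit:
servo_tool --plan '[0.06, -0.69, -0.57, 0.3, 0, 0, 0.06, -0.71, -0.55, 0.3, 0, 0, 0, 0, 0, 0, 0, 0]'

```text
clock: 1.95
ee_pos: [0.5151, -0.0426, 0.2034]
tcp_rot: [-123.6, 89.9, -96.2]
ft_force: [-0.5, -0.8, -0.1]
opening: 0.0868
```

Run:
```python
from h import *
w=snap('wrist','w1.png'); st()
print({k:np.round(w[k],4).tolist() for k in w if k!='image'})
plan([.463,-.391,.20],12.7)
```

```text
{'clock': 2.0, 'ee_pos': [0.5159, -0.0388, 0.2034], 'tcp_rot': [-108.9718, 89.9773, -81.4001], 'ft_force': [0.6755, 0.8922, 0.0929], 'opening': 0.0872, 'q': [-29.8641, 3.8385, 30.8545, 105.0832, -2.0497, 71.6275, 29.1517]}
{'fovy': 61.9347, 'cx': 283.0443, 'cy': 212.529, 'k1': -0.0875, 'eye': [0.4761, 0.0327, 0.3658], 'rotation': [162.2435, 0.048, 27.3741]}
10 [0.01, -0.72, -0.52, 0.3, -0, 0, 0.01, -0.73, -0.51, 0.3, -0, 0, 0.01, -0.75, -0.49, 0.3, -0, 0, 0.01, -0.76, -0.47, 0.3, -0, 0, 0.01, -0.77, -0.45, 0.3, -0, 0, 0.01, -0.78, -0.43, 0.3, -0, 0, 0.01, -0.79, -0.41, 0.3, -0, 0, 0.01, -0.8, -0.39, 0.3, -0, 0, 0.01, -0.81, -0.37, 0.3, -0, 0, 0.01, -0.82, -0.34, 0.3, -0, 0]
```

View pics/w1.png

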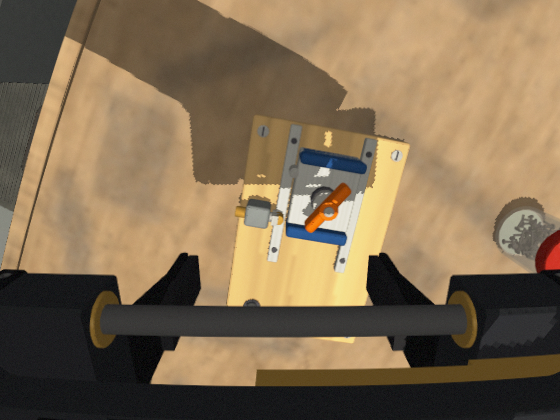

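Emit:
servo_tool --plan '[0.01, -0.72, -0.52, 0.3, 0, 0, 0.01, -0.73, -0.51, 0.3, 0, 0, 0.01, -0.75, -0.49, 0.3, 0, 0, 0.01, -0.76, -0.47, 0.3, 0, 0, 0.01, -0.77, -0.45, 0.3, 0, 0, 0.01, -0.78, -0.43, 0.3, 0, 0, 0.01, -0.79, -0.41, 0.3, 0, 0, 0.01, -0.8, -0.39, 0.3, 0, 0, 0.01, -0.81, -0.37, 0.3, 0, 0, 0, 0, 0, 0, 0, 0]'

```text
clock: 2.83
ee_pos: [0.4676, -0.3584, 0.1999]
tcp_rot: [-120.5, 89.8, -106.5]
ft_force: [-1.2, -0.3, 1.6]
opening: 0.087
```

Run:
```python
from h import *
w={'image':np.zeros((420,560,3)),'fovy': 61.9347, 'cx': 283.0443, 'cy': 212.529, 'k1': -0.0875, 'eye': [0.4761, 0.0327, 0.3658], 'rotation': [162.2435, 0.048, 27.3741]}
g=lambda u,v,z:onz(w,u,v,z)
np.set_printoptions(precision=4,suppress=True)
an=lambda d:np.degrees(np.arctan2(d[1],d[0]))
a,b,c=g(254,116,.016),g(410,143,.016),g(229,305,.016)
print(a,b,np.linalg.norm(b-a),an(b-a),an(c-a))
ex=np.array([np.cos(np.radians(-72.5)),np.sin(np.radians(-72.5)),0])
print('centre',(a+b)/2+ex*.1225)
print('push top',g(303,152,.06),g(367,162,.06),'jaw',g(287,240,.052),g(345,243,.052))
n1,n2=g(308,230,.081),g(349,186,.081);print('nut',n1,n2,(n1+n2)/2,an(n2-n1))
v=snap('wrist','w2.png'); st(); print({k:np.round(v[k],4).tolist() for k in v if k!='image'})
```

```text
[0.457  0.0075 0.016 ] [0.6066 0.0565 0.016 ] 0.15733539202202476 18.12149295859244 -71.87903480243536
centre [ 0.5687 -0.0848  0.016 ]
push top [0.5109 0.0028 0.06  ] [0.5652 0.0213 0.06  ] jaw [ 0.5383 -0.0797  0.052 ] [ 0.5898 -0.0566  0.052 ]
nut [ 0.5444 -0.0526  0.081 ] [ 0.5561 -0.0023  0.081 ] [ 0.5503 -0.0274  0.081 ] 76.88339244280294
{'clock': 2.8833, 'ee_pos': [0.4688, -0.3552, 0.1996], 'tcp_rot': [-135.4565, 89.8732, -121.2832], 'ft_force': [-0.4005, 0.1827, -0.2257], 'opening': 0.087, 'q': [-5.2889, 15.6684, 45.8587, 96.525, -11.5777, 72.7399, 57.1333]}
{'fovy': 61.9347, 'cx': 283.0443, 'cy': 212.529, 'k1': -0.0875, 'eye': [0.447, -0.2758, 0.3621], 'rotation': [162.1387, 0.1088, 14.0329]}
```

View pics/w2.png

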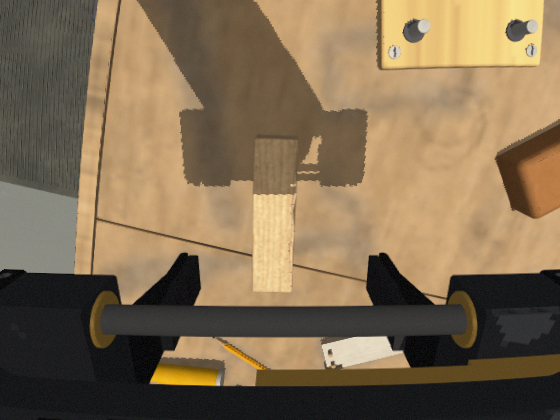

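Run:
```python
from h import *
w={'image':np.zeros((420,560,3)),'fovy': 61.9347, 'cx': 283.0443, 'cy': 212.529, 'k1': -0.0875,'eye': [0.447, -0.2758, 0.3621], 'rotation': [162.1387, 0.1088, 14.0329]}
g=lambda u,v,z:onz(w,u,v,z)
np.set_printoptions(precision=4,suppress=True)
an=lambda d:np.degrees(np.arctan2(d[1],d[0]))
B=[g(*c,.038) for c in[(255,136),(298,138),(292,292),(253,291)]]
print(np.array(B),np.mean(B,0),an(B[3]-B[0]),an(B[2]-B[1]))
a,b=g(381,66,.016),g(542,66,.016);print(a,b,an(b-a),np.linalg.norm(b-a))
ex=np.array([np.cos(np.radians(-72)),np.sin(np.radians(-72)),0]);print('centre',(a+b)/2-ex*.1225)
p,q=g(424,27,.042),g(530,27,.042);print('pins',p,q,an(q-p),'centre',(p+q)/2-ex*.09)
ctr=np.mean(B,0)[:2]
plan([*ctr,.03],13)
```

```text
[[ 0.4291 -0.3123  0.038 ]
 [ 0.4676 -0.3045  0.038 ]
 [ 0.5023 -0.4604  0.038 ]
 [ 0.4621 -0.4693  0.038 ]] [ 0.4653 -0.3866  0.038 ] -78.1382896279101 -77.48153065968175
[ 0.5273 -0.2224  0.016 ] [ 0.6825 -0.1766  0.016 ] 16.442319282891052 0.16183365595662386
centre [ 0.5671 -0.083   0.016 ]
pins [ 0.5476 -0.1859  0.042 ] [ 0.6407 -0.1567  0.042 ] 17.436615358911755 centre [ 0.5663 -0.0857  0.042 ]
5 [0.85, -0.15, -0.05, 0.05, -0, 0, 0.85, -0.15, -0.05, 0.05, -0, 0, 0.85, -0.15, -0.05, 0.05, -0, 0, 0.85, -0.15, -0.05, 0.05, -0, 0, 0.85, -0.15, -0.05, 0.05, -0, 0]
```

Emit:
servo_tool --plan '[0.85, -0.15, -0.05, 0.05, 0, 0, 0.85, -0.15, -0.05, 0.05, 0, 0, 0.85, -0.15, -0.05, 0.05, 0, 0, 0.85, -0.15, -0.05, 0.05, 0, 0, 0.85, -0.15, -0.05, 0.05, 0, 0, 0, 0, 0, 0, 0, 0, 0, 0, 0, 0, 0, 0]'

```text
clock: 3.47
ee_pos: [0.4674, -0.3818, 0.0285]
tcp_rot: [135.7, 89.8, 149.0]
ft_force: [0.4, 0.0, 0.4]
opening: 0.087
```

Run:
```python
from h import *
st();plan([.465,-.388,.009],12.3)
```

```text
{'clock': 3.4667, 'ee_pos': [0.4674, -0.3818, 0.0285], 'tcp_rot': [135.7132, 89.7773, 149.0054], 'ft_force': [0.4238, 0.0297, 0.3574], 'opening': 0.087, 'q': [2.8225, 28.7508, 40.8731, 103.545, -22.2082, 56.2245, 66.1635]}
1 [0.49, -0.14, -0.09, 0.2, -0.03, -0.03]
```

Emit:
servo_tool --plan '[0.25, -0.07, -0.04, 0.1, 0, 0, 0.24, -0.07, -0.04, 0.1, 0, 0, 0, 0, 0, 0, 0, 0]'

```text
clock: 3.72
ee_pos: [0.466, -0.3897, 0.0099]
tcp_rot: [-15.5, 90.0, -3.3]
ft_force: [-0.4, -0.3, 0.1]
opening: 0.0873
```

Emit:
servo_tool --plan '[0, 0, 0, 0, 0, 0, 0, 0, 0, 0, 0, 0, 0, 0, 0, 0, 0, 0, 0, 0, 0, 0, 0, 0, 0, 0, 0, 0, 0, 0, 0, 0, 0, 0, 0, 0, 0, 0, 0, 0, 0, 0, 0, 0, 0, 0, 0, 0]' --grip 255 --grip_force 25

```text
clock: 4.38
ee_pos: [0.4658, -0.3898, 0.0102]
tcp_rot: [-77.3, 90.0, -65.1]
ft_force: [0.7, 0.6, 2.2]
opening: 0.042
```

Emit:
servo_tool --plan '[-0.7, 0, 0, 0, 0, 0, -0.9, 0, 0, 0, 0, 0, -0.9, 0, 0, 0, 0, 0, 0, 0, 0, 0, 0, 0]'

```text
clock: 4.72
ee_pos: [0.4681, -0.3926, 0.1168]
tcp_rot: [-44.6, 89.5, -32.4]
ft_force: [0.6, -1.3, -1.6]
opening: 0.0416
```

Run:
```python
from h import *
st();snap('wrist','w3.png')
c=np.array([.567,-.085]);ex=np.array([np.cos(np.radians(-72.3)),np.sin(np.radians(-72.3))])
t=c+ex*.0605;print(t)
plan([*t,.13],-72.3)
```

```text
{'clock': 4.7167, 'ee_pos': [0.4681, -0.3926, 0.1168], 'tcp_rot': [-44.5806, 89.4949, -32.4068], 'ft_force': [0.5912, -1.3254, -1.6491], 'opening': 0.0416, 'q': [0.4858, 23.1473, 44.6345, 99.1874, -17.9184, 64.4988, 62.6759]}
[ 0.585394   -0.14263602]
18 [-0.02, 0.3, 0.23, 0.94, 0, -0, -0.02, 0.32, 0.21, 0.94, 0, -0, -0.02, 0.34, 0.18, 0.94, 0, -0, -0.02, 0.35, 0.15, 0.94, 0, -0, -0.02, 0.36, 0.12, 0.94, 0, -0, -0.02, 0.37, 0.09, 0.94, 0, -0, -0.02, 0.38, 0.06, 0.94, 0, -0, -0.02, 0.38, 0.03, 0.94, 0, -0, -0.02, 0.38, 0, 0.94, 0, -0, -0.02, 0.38, -0.03, 0.94, 0, -0]
18 [-0.02, 0.38, -0.06, 0.94, 0, -0, -0.02, 0.37, -0.09, 0.94, 0, -0, -0.02, 0.36, -0.12, 0.94, 0, -0, -0.02, 0.35, -0.15, 0.94, 0, -0, -0.02, 0.34, -0.18, 0.94, 0, -0, -0.02, 0.32, -0.21, 0.94, 0, -0, -0.02, 0.3, -0.23, 0.94, 0, -0, -0.02, 0.28, -0.26, 0.94, 0, -0]
```

View pics/w3.png

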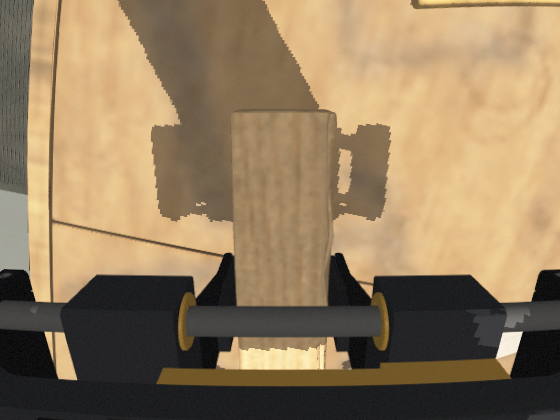

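Emit:
servo_tool --plan '[-0.02, 0.3, 0.23, 0.94, 0, 0, -0.02, 0.32, 0.21, 0.94, 0, 0, -0.02, 0.34, 0.18, 0.94, 0, 0, -0.02, 0.35, 0.15, 0.94, 0, 0, -0.02, 0.36, 0.12, 0.94, 0, 0, -0.02, 0.37, 0.09, 0.94, 0, 0, -0.02, 0.38, 0.06, 0.94, 0, 0, -0.02, 0.38, 0.03, 0.94, 0, 0, -0.02, 0.38, 0, 0.94, 0, 0, -0.02, 0.38, -0.03, 0.94, 0, 0]'

```text
clock: 5.6
ee_pos: [0.5305, -0.2506, 0.1169]
tcp_rot: [-159.3, 89.9, 165.7]
ft_force: [-0.1, 0.6, -0.5]
opening: 0.042
```

Emit:
servo_tool --plan '[-0.02, 0.38, -0.06, 0.94, 0, 0, -0.02, 0.37, -0.09, 0.94, 0, 0, -0.02, 0.36, -0.12, 0.94, 0, 0, -0.02, 0.35, -0.15, 0.94, 0, 0, -0.02, 0.34, -0.18, 0.94, 0, 0, -0.02, 0.32, -0.21, 0.94, 0, 0, -0.02, 0.3, -0.23, 0.94, 0, 0, -0.02, 0.28, -0.26, 0.94, 0, 0, 0, 0, 0, 0, 0, 0, 0, 0, 0, 0, 0, 0]'

```text
clock: 6.43
ee_pos: [0.5831, -0.1406, 0.1234]
tcp_rot: [-89.3, 89.9, -161.5]
ft_force: [-0.6, -0.5, -2.0]
opening: 0.0418
```

Run:
```python
from h import *
s=st()
v=snap('wrist'); M=R.from_euler('xyz',s['tcp_rot'],degrees=True)
e=onz(v,283,111,s['ee_pos'][2]+.028); print('end in tool',M.inv().apply(e-s['ee_pos']))
a=snap('scene');b=snap('side')
g=lambda i,y0,y1,x0,x1:cv2.resize(i['image'][y0:y1,x0:x1,::-1],(400,330),interpolation=cv2.INTER_CUBIC)
cv2.imwrite('pics/n1.png',np.vstack([np.hstack([v['image'][:,:,::-1][:,80:480],cv2.resize(b['image'][180:285,195:322,::-1],(400,420),interpolation=3)])]))
plan([.585,-.142,.06],-72.3)
```

```text
{'clock': 6.4333, 'ee_pos': [0.5831, -0.1406, 0.1234], 'tcp_rot': [-89.3041, 89.8899, -161.4844], 'ft_force': [-0.5621, -0.4624, -2.0291], 'opening': 0.0418, 'q': [-37.5751, 28.1528, 61.3879, 100.2741, -26.506, 67.7632, -40.7734]}
end in tool [-0.02815481  0.08053153 -0.00048102]
2 [0.8, 0.03, 0, -0.01, 0, 0, 0.8, 0.03, 0, -0.01, 0, 0]
```

View pics/n1.png

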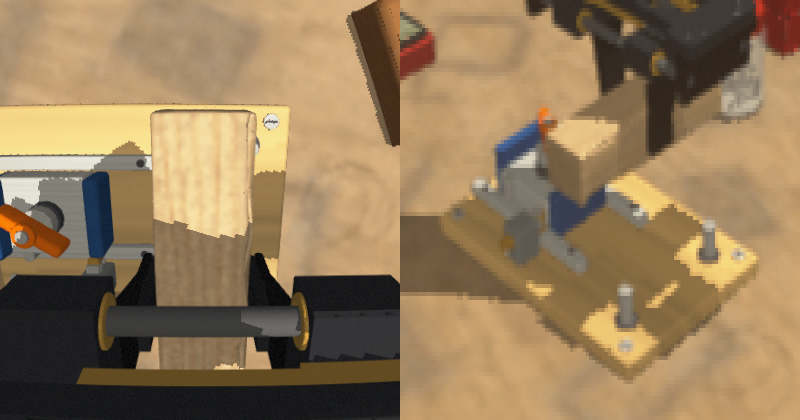

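Run:
```python
from h import *
np.set_printoptions(precision=4,suppress=True)
s=st();v=snap('wrist','w4.png')
c=onz(v,368,106,.016);d=onz(v,120,103,.016);f=onz(v,356,260,.016);sc=onz(v,352,121,.017)
an=lambda d:np.degrees(np.arctan2(d[1],d[0]))
print('corner',c,'edge x',an(c-d),'edge -y',an(f-c))
th=np.radians(-72.3);ex=np.array([np.cos(th),np.sin(th)]);ey=np.array([-ex[1],ex[0]])
print('centre by corner',c[:2]-ex*.1225-ey*.08)
J=lambda p:((p[:2]-[.567,-.085])@ex,(p[:2]-[.567,-.085])@ey)
print('jaw',J(onz(v,190,175,.052)),J(onz(v,190,255,.052)))
M=R.from_euler('xyz',s['tcp_rot'],degrees=True).as_matrix();print('phi',an(M[:,2]))
n1,n2=onz(v,80,216,.081),onz(v,145,248,.081);print('nut',J(onz(v,101,237,.081)))
```

```text
{'clock': 6.5833, 'ee_pos': [0.5826, -0.1426, 0.1242], 'tcp_rot': [-81.8293, 89.9544, -154.2042], 'ft_force': [0.0832, -0.2776, -1.2673], 'opening': 0.0417, 'q': [-37.4482, 28.0625, 61.4651, 100.2827, -26.4801, 67.7755, -40.7793]}
corner [ 0.6791 -0.1782  0.016 ] edge x -73.39670170368782 edge -y -162.97423313767953
centre by corner [ 0.5656 -0.0858]
jaw (np.float64(-0.004644383499042561), np.float64(0.0332816905097932)) (np.float64(-0.009624656826171928), np.float64(-0.026669390301882596))
phi -72.37490484742335
nut (np.float64(-0.05887671582034165), np.float64(-0.001064954754845214))
```

Run:
```python
from h import *
a=plan([.585,-.1427,.06],-72.4,n=3)
plan([.585,-.1427,.028],-72.4,n=2,start=a)
```

```text
3 [0.54, 0.02, 0.01, 0, 0, 0, 0.54, 0.02, 0.01, 0, 0, 0, 0.54, 0.02, 0.01, 0, 0, 0]
2 [0.4, -0, -0, 0, 0, 0, 0.4, -0, -0, 0, 0, 0]
```

Emit:
servo_tool --plan '[0.54, 0.02, 0.01, 0, 0, 0, 0.54, 0.02, 0.01, 0, 0, 0, 0.54, 0.02, 0.01, 0, 0, 0, 0, 0, 0, 0, 0, 0, 0, 0, 0, 0, 0, 0]'

```text
clock: 7.05
ee_pos: [0.5851, -0.1426, 0.0594]
tcp_rot: [-103.1, 89.9, -175.5]
ft_force: [-0.7, 0.9, -0.9]
opening: 0.0421
```

Emit:
servo_tool --plan '[0.3, 0, 0, 0, 0, 0, 0.3, 0, 0, 0, 0, 0, 0.2, 0, 0, 0, 0, 0, 0, 0, 0, 0, 0, 0, 0, 0, 0, 0, 0, 0]'

```text
clock: 7.47
ee_pos: [0.5858, -0.142, 0.0275]
tcp_rot: [-102.7, 90.0, -175.1]
ft_force: [1.1, 0.0, -0.9]
opening: 0.0418
```

Run:
```python
from h import *
st();plan([.585,-.1427,.026],-72.4)
```

```text
{'clock': 7.4667, 'ee_pos': [0.5858, -0.142, 0.0275], 'tcp_rot': [-102.6668, 89.9564, -175.0509], 'ft_force': [1.1262, 0.0185, -0.8639], 'opening': 0.0418, 'q': [-32.6351, 34.6177, 55.3106, 104.266, -33.0174, 58.9588, -36.5382]}
1 [0.04, -0.02, 0.01, 0, -0, 0.01]
```

Emit:
servo_tool --plan '[0.03, 0, 0, 0, 0, 0, 0, 0, 0, 0, 0, 0]'

```text
clock: 7.63
ee_pos: [0.5861, -0.1418, 0.0267]
tcp_rot: [78.8, 90.0, 6.4]
ft_force: [-0.6, -0.1, -0.9]
opening: 0.0418
```

Emit:
servo_tool --plan '[0, 0, 0, 0, 0, 0, 0, 0, 0, 0, 0, 0, 0, 0, 0, 0, 0, 0, 0, 0, 0, 0, 0, 0]' --grip 80

```text
clock: 7.97
ee_pos: [0.5862, -0.1419, 0.0268]
tcp_rot: [72.9, 90.0, 0.5]
ft_force: [0.5, 0.1, -0.3]
opening: 0.057
```

Emit:
servo_tool --plan '[-0.5, 0, 0, 0, 0, 0, -0.9, 0, 0, 0, 0, 0, -0.9, 0, 0, 0, 0, 0, -0.9, 0, 0, 0, 0, 0, -0.9, 0, 0, 0, 0, 0, 0, 0, 0, 0, 0, 0]'

```text
clock: 8.47
ee_pos: [0.5888, -0.1436, 0.1973]
tcp_rot: [65.6, 89.5, -6.8]
ft_force: [0.4, -0.4, 0.1]
opening: 0.0597
```

Run:
```python
from h import *
st()
v=snap('wrist','w5.png');b=snap('side')
cv2.imwrite('pics/n2.png',np.hstack([v['image'][:,:,::-1],cv2.resize(b['image'][195:285,195:322,::-1],(240,420),interpolation=3)]))
print({k:np.round(v[k],4).tolist() for k in v if k!='image'})
```

```text
{'clock': 8.4667, 'ee_pos': [0.5888, -0.1436, 0.1973], 'tcp_rot': [65.568, 89.4985, -6.8448], 'ft_force': [0.3914, -0.4218, 0.1106], 'opening': 0.0597, 'q': [-39.7362, 24.5634, 64.665, 95.0708, -23.0782, 74.6093, -43.393]}
{'fovy': 61.9347, 'cx': 283.0443, 'cy': 212.529, 'k1': -0.0875, 'eye': [0.6673, -0.1178, 0.3606], 'rotation': [162.7445, -0.1569, -72.4007]}
```

View pics/n2.png

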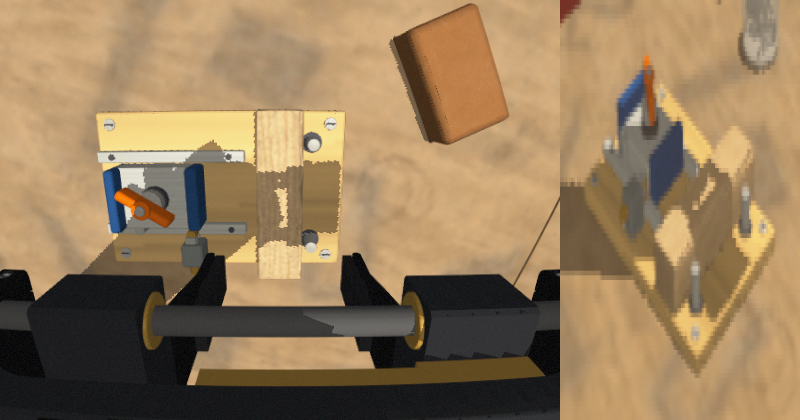

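Run:
```python
from h import *
np.set_printoptions(precision=4,suppress=True)
w={'image':np.zeros((420,560,3)),'fovy': 61.9347, 'cx': 283.0443, 'cy': 212.529, 'k1': -0.0875,'eye': [0.6673, -0.1178, 0.3606], 'rotation': [162.7445, -0.1569, -72.4007]}
th=np.radians(-72.4);ex=np.array([np.cos(th),np.sin(th)]);ey=np.array([-ex[1],ex[0]])
g=lambda u,v,z:(lambda p:np.array([(p[:2]-[.5665,-.0855])@ex,(p[:2]-[.5665,-.0855])@ey])*1000)(onz(w,u,v,z))
for n,a in dict(plFL=(97,113,.016),plFR=(345,111,.016),plNL=(109,262,.016),plNR=(337,262,.016),b1=(256,110,.054),b2=(302,111,.054),b3=(302,279,.054),b4=(257,278,.054),pushL=(104,169,.06),pushN=(112,233,.06),jawF=(206,166,.052),jawN=(205,230,.052),nut1=(117,193,.08),nut2=(172,222,.08),pin1=(316,142,.042),pin2=(312,237,.042)).items(): print(n,g(*a))
n1,n2=onz(w,117,193,.08),onz(w,172,222,.08);d=n2-n1;print((n1+n2)/2,np.degrees(np.arctan2(d[1],d[0])))
```

```text
plFL [-119.491    81.2207]
plFR [121.4016  80.7958]
plNL [-130.1552  -77.8117]
plNR [120.6619 -76.8937]
b1 [39.1982 82.042 ]
b2 [78.1757 81.1913]
b3 [ 80.6561 -77.055 ]
b4 [ 36.646  -75.9121]
pushL [-96.6448  33.4911]
pushN [-97.9946 -26.9796]
jawF [-6.5548 33.9422]
jawN [-11.3878 -26.706 ]
nut1 [-77.6788  16.4836]
nut2 [-32.7688  -9.2284]
pin1 [91.8354 53.8763]
pin2 [ 90.3917 -37.6742]
[ 0.5533 -0.0318  0.08  ] -102.19217566877373
```

Run:
```python
from h import *
a=plan([.528,.0356,.15],17.6)
```

```text
19 [0.06, -0, -0.25, -0.95, 0, -0, 0.06, 0.02, -0.25, -0.95, 0, -0, 0.06, 0.04, -0.24, -0.95, 0, -0, 0.06, 0.06, -0.24, -0.95, 0, -0, 0.06, 0.08, -0.23, -0.95, 0, -0, 0.06, 0.1, -0.23, -0.95, 0, -0, 0.06, 0.11, -0.22, -0.95, 0, -0, 0.06, 0.13, -0.21, -0.95, 0, -0, 0.06, 0.15, -0.2, -0.95, 0, -0, 0.06, 0.16, -0.18, -0.95, 0, -0]
19 [0.06, 0.18, -0.17, -0.95, 0, -0, 0.06, 0.19, -0.15, -0.95, 0, -0, 0.06, 0.2, -0.14, -0.95, 0, -0, 0.06, 0.21, -0.12, -0.95, 0, -0, 0.06, 0.22, -0.1, -0.95, 0, -0, 0.06, 0.23, -0.08, -0.95, 0, -0, 0.06, 0.24, -0.06, -0.95, 0, -0, 0.06, 0.24, -0.04, -0.95, 0, -0, 0.06, 0.25, -0.02, -0.95, 0, -0]
```

Emit:
servo_tool --plan '[0.06, 0, -0.25, -0.95, 0, 0, 0.06, 0.02, -0.25, -0.95, 0, 0, 0.06, 0.04, -0.24, -0.95, 0, 0, 0.06, 0.06, -0.24, -0.95, 0, 0, 0.06, 0.08, -0.23, -0.95, 0, 0, 0.06, 0.1, -0.23, -0.95, 0, 0, 0.06, 0.11, -0.22, -0.95, 0, 0, 0.06, 0.13, -0.21, -0.95, 0, 0, 0.06, 0.15, -0.2, -0.95, 0, 0, 0.06, 0.16, -0.18, -0.95, 0, 0]' --grip 255

```text
clock: 9.4
ee_pos: [0.5541, -0.0473, 0.1651]
tcp_rot: [-149.1, 89.9, -173.7]
ft_force: [0.0, -0.4, 0.1]
opening: 0.0034
```

Emit:
servo_tool --plan '[0.06, 0.18, -0.17, -0.95, 0, 0, 0.06, 0.19, -0.15, -0.95, 0, 0, 0.06, 0.2, -0.14, -0.95, 0, 0, 0.06, 0.21, -0.12, -0.95, 0, 0, 0.06, 0.22, -0.1, -0.95, 0, 0, 0.06, 0.23, -0.08, -0.95, 0, 0, 0.06, 0.24, -0.06, -0.95, 0, 0, 0.06, 0.24, -0.04, -0.95, 0, 0, 0.06, 0.25, -0.02, -0.95, 0, 0, 0, 0, 0, 0, 0, 0]'

```text
clock: 10.23
ee_pos: [0.5258, 0.0375, 0.1432]
tcp_rot: [161.3, 89.8, 179.5]
ft_force: [0.3, 0.3, -0.2]
opening: 0.0003
```

Emit:
servo_tool --plan '[0, 0, 0, 0, 0, 0, 0, 0, 0, 0, 0, 0]'

```text
clock: 10.4
ee_pos: [0.5272, 0.0349, 0.1445]
tcp_rot: [-155.7, 90.0, -138.0]
ft_force: [-0.5, -0.1, -0.1]
opening: 0.0002
```

Run:
```python
from h import *
st()
a=plan([.528,.0356,.036],17.6,n=4)
v=snap('wrist','w6.png')
```

```text
{'clock': 10.4, 'ee_pos': [0.5272, 0.0349, 0.1445], 'tcp_rot': [-155.6903, 89.9505, -137.9908], 'ft_force': [-0.4735, -0.1452, -0.1137], 'opening': 0.0002, 'q': [-50.3316, 9.9639, 46.4875, 108.3975, -7.9278, 64.9569, 16.799]}
4 [0.68, 0, 0.01, 0, -0, 0, 0.68, 0, 0.01, 0, -0, 0, 0.68, 0, 0.01, 0, -0, 0, 0.68, 0, 0.01, 0, -0, 0]
```

View pics/w6.png

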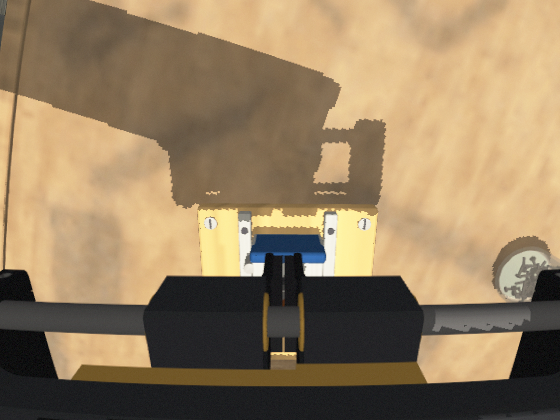

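Emit:
servo_tool --plan '[0.68, 0, 0.01, 0, 0, 0, 0.68, 0, 0.01, 0, 0, 0, 0.68, 0, 0.01, 0, 0, 0, 0.68, 0, 0.01, 0, 0, 0, 0, 0, 0, 0, 0, 0]'

```text
clock: 10.87
ee_pos: [0.5259, 0.035, 0.0319]
tcp_rot: [-174.7, 89.6, -157.0]
ft_force: [-1.5, -0.3, -0.4]
opening: 0.0004
```

Emit:
servo_tool --plan '[0, -0.2, 0, 0, 0, 0, 0, -0.2, 0, 0, 0, 0, 0, -0.2, 0, 0, 0, 0, 0, -0.2, 0, 0, 0, 0, 0, -0.2, 0, 0, 0, 0]'

```text
clock: 11.28
ee_pos: [0.5422, -0.0027, 0.0374]
tcp_rot: [15.4, 89.9, 33.2]
ft_force: [-2.0, 2.3, 2.8]
opening: 0.0006
```

Run:
```python
from h import *
s=st();t=np.radians(-72.4);d=np.array(s['ee_pos'][:2])-[.5665,-.0855]
print('jig',d@[np.cos(t),np.sin(t)],d@[-np.sin(t),np.cos(t)])
```

```text
{'clock': 11.2833, 'ee_pos': [0.5422, -0.0027, 0.0374], 'tcp_rot': [15.3738, 89.8852, 33.223], 'ft_force': [-2.0461, 2.3055, 2.8476], 'opening': 0.0006, 'q': [-41.2145, 20.9636, 43.5633, 112.2171, -17.9325, 53.5415, 29.1044]}
jig -0.08627427698181869 0.0018739031074180602
```

Emit:
servo_tool --plan '[0, -0.15, -0.02, 0, 0, 0, 0, -0.15, 0, 0, 0, 0, 0, -0.15, 0, 0, 0, 0, 0, -0.1, 0, 0, 0, 0, 0, -0.05, 0, 0, 0, 0, 0, 0, 0, 0, 0, 0]'

```text
clock: 11.78
ee_pos: [0.5483, -0.025, 0.0365]
tcp_rot: [45.7, 89.9, 63.6]
ft_force: [0.1, 3.5, 3.2]
opening: 0.0007
```

```bash
cat >> h.py <<'E'
def jig():
    s=st();t=np.radians(-72.4);d=np.array(s['ee_pos'][:2])-[.5665,-.0855]
    print('jig',d@[np.cos(t),np.sin(t)],d@[-np.sin(t),np.cos(t)],'F',np.array(s['ft_force'][:2])@[np.cos(t),np.sin(t)])
E
python3 -c "
from h import *
jig()"
```

```text
{'clock': 11.7833, 'ee_pos': [0.5483, -0.025, 0.0365], 'tcp_rot': [45.7345, 89.9493, 63.6163], 'ft_force': [0.1002, 3.4635, 3.2407], 'opening': 0.0007, 'q': [-38.5247, 21.977, 43.5484, 111.2784, -18.6718, 53.8832, 32.013]}
jig -0.06318675736806993 0.0009347304755896492 F -3.2710391041051405
```

Emit:
servo_tool --plan '[0, -0.1, 0, 0, 0, 0, 0, -0.1, 0, 0, 0, 0, 0, 0, 0, 0, 0, 0]'

```text
clock: 12.03
ee_pos: [0.5503, -0.0329, 0.0361]
tcp_rot: [105.1, 90.0, 122.9]
ft_force: [0.5, 5.1, 2.8]
opening: 0.0007
```

Emit:
servo_tool --plan '[0, -0.06, 0, 0, 0, 0, 0, 0, 0, 0, 0, 0]'

```text
clock: 12.2
ee_pos: [0.5504, -0.033, 0.0361]
tcp_rot: [106.6, 89.8, 124.5]
ft_force: [-4.1, 10.7, 6.9]
opening: 0.0003
```

```bash
python3 -c "
from h import *
jig()"
```

```text
{'clock': 12.2, 'ee_pos': [0.5504, -0.033, 0.0361], 'tcp_rot': [106.5855, 89.7873, 124.5275], 'ft_force': [-4.1258, 10.7439, 6.8911], 'opening': 0.0003, 'q': [-37.3734, 22.4317, 43.455, 110.8109, -19.0906, 54.195, 33.2623]}
jig -0.054926762430314316 0.0004980834918946794 F -11.488543227726504
```

Emit:
servo_tool --plan '[0, -0.08, 0, 0, 0, 0, 0, 0, 0, 0, 0, 0]'

```text
clock: 12.37
ee_pos: [0.5504, -0.0331, 0.036]
tcp_rot: [107.0, 89.5, 125.0]
ft_force: [-10.5, 20.1, 15.2]
opening: 0.0006
```

```bash
python3 -c "
from h import *
jig()"
```

```text
{'clock': 12.3667, 'ee_pos': [0.5504, -0.0331, 0.036], 'tcp_rot': [106.9517, 89.5229, 125.0032], 'ft_force': [-10.52, 20.0966, 15.1771], 'opening': 0.0006, 'q': [-37.0714, 22.5372, 43.3202, 110.6606, -19.3246, 54.4376, 33.6463]}
jig -0.054873090139750225 0.0004760020150549604 F -22.33684829525895
```

Emit:
servo_tool --plan '[0, 0.3, 0, 0, 0, 0, 0, 0.5, 0, 0, 0, 0, -0.9, 0.2, 0, 0, 0, 0, -0.9, 0, 0, 0, 0, 0, -0.9, 0, 0, 0, 0, 0, -0.9, 0, 0, 0, 0, 0, 0, 0, 0, 0, 0, 0, 0, 0, 0, 0, 0, 0]'

```text
clock: 13.03
ee_pos: [0.541, -0.0009, 0.182]
tcp_rot: [-7.9, 89.8, 10.0]
ft_force: [-0.6, 0.2, -1.2]
opening: 0.0005
```

Run:
```python
from h import *
jig(); plan([.545,-.05,.2],-12)
```

```text
{'clock': 13.0333, 'ee_pos': [0.541, -0.0009, 0.182], 'tcp_rot': [-7.8701, 89.7853, 9.9637], 'ft_force': [-0.6034, 0.1835, -1.1987], 'opening': 0.0005, 'q': [-47.8106, 9.3745, 48.2813, 104.4401, -7.511, 69.2414, 20.5711]}
jig -0.08837663761408387 0.0012461428326029297 F -0.3574088779107383
7 [-0.06, -0.17, -0.04, 0.85, 0.01, -0, -0.06, -0.17, -0.03, 0.85, 0.01, -0, -0.06, -0.18, -0.01, 0.85, 0.01, -0, -0.06, -0.18, -0, 0.85, 0.01, -0, -0.06, -0.18, 0.01, 0.85, 0.01, -0, -0.06, -0.17, 0.03, 0.85, 0.01, -0, -0.06, -0.17, 0.04, 0.85, 0.01, -0]
```

Emit:
servo_tool --plan '[-0.06, -0.45, -0.04, 0.85, 0, 0, -0.06, -0.45, -0.03, 0.85, 0, 0, -0.06, -0.45, 0, 0.85, 0, 0, -0.06, -0.45, 0, 0.85, 0, 0, -0.06, -0.45, 0.01, 0.85, 0, 0, -0.06, -0.45, 0.03, 0.85, 0, 0, -0.06, -0.45, 0.04, 0, 0, 0, 0, 0, 0, 0, 0, 0, 0, 0, 0, 0, 0, 0]' --grip 0

```text
clock: 13.78
ee_pos: [0.5504, -0.1268, 0.1957]
tcp_rot: [-142.4, 89.9, -150.2]
ft_force: [-1.2, 0.5, -0.7]
opening: 0.0525
```

Run:
```python
from h import *
jig();v=snap('wrist','w7.png'); print({k:np.round(v[k],4).tolist() for k in v if k!='image'})
im=v['image'];hsv=cv2.cvtColor(im,cv2.COLOR_RGB2HSV)
m=cv2.inRange(hsv,(5,200,150),(14,255,255));n,l,s,c=cv2.connectedComponentsWithStats(m)
for i in range(1,n):
    if s[i][4]>60:
        cn=cv2.findContours((l==i).astype(np.uint8),0,2)[0][0];print(s[i],c[i],cv2.minAreaRect(cn))
```

```text
{'clock': 13.7833, 'ee_pos': [0.5504, -0.1268, 0.1957], 'tcp_rot': [-142.4224, 89.8669, -150.2064], 'ft_force': [-1.2211, 0.4735, -0.6769], 'opening': 0.0525, 'q': [-38.5668, 14.3802, 55.4216, 100.1856, -12.3136, 72.0254, 12.0869]}
jig 0.034488672213238356 -0.027868610861668985 F -0.8205554204327283
{'fovy': 61.9347, 'cx': 283.0443, 'cy': 212.529, 'k1': -0.0875, 'eye': [0.5617, -0.043, 0.3581], 'rotation': [162.2481, 0.1253, -7.7684]}
[288 119  20  64 496] [297.34475806 152.89516129] ((297.5, 150.5), (63.0, 19.0), 90.0)
```

View pics/w7.png

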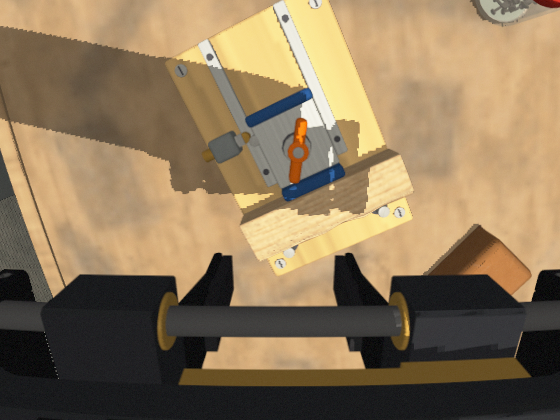

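Run:
```python
from h import *
np.set_printoptions(precision=1,suppress=True)
w={'image':np.zeros((420,560,3)),'fovy': 61.9347, 'cx': 283.0443, 'cy': 212.529, 'k1': -0.0875,'eye': [0.5617, -0.043, 0.3581], 'rotation': [162.2481, 0.1253, -7.7684]}
th=np.radians(-72.4);ex=np.array([np.cos(th),np.sin(th)]);ey=np.array([-ex[1],ex[0]])
g=lambda u,v,z:(lambda p:np.array([(p[:2]-[.5665,-.0855])@ex,(p[:2]-[.5665,-.0855])@ey])*1000)(onz(w,u,v,z))
for n,a in dict(push1=(246,121,.06),push2=(309,91,.06),jaw1=(287,200,.052),jaw2=(345,171,.052),b1=(397,150,.054),b2=(412,190,.054),b3=(242,223,.054),b4=(254,262,.054),plF=(413,218,.016),plN=(277,275,.016),nut=(298,152,.08)).items(): print(n,g(*a))
a,b=onz(w,302,119,.081),onz(w,294,182,.081);d=b-a;print((onz(w,298,152,.081)*1000),((a+b)/2*1000),np.linalg.norm(d)*1000,np.degrees(np.arctan2(d[1],d[0])))
```

```text
push1 [-41.3 -26.8]
push2 [-40.7  30.3]
jaw1 [ 37.  -25.9]
jaw2 [34.8 32. ]
b1 [36.5 80.4]
b2 [76.3 80.5]
b3 [ 38.7 -72.6]
b4 [ 78.8 -80.5]
plF [120.1  80.7]
plN [118.6 -76. ]
nut [-2.2  1.9]
[567.6 -82.7  81. ] [567.6 -82.1  81. ] 50.05428278816209 -104.35078406433695
```

Run:
```python
from h import *
a=plan([.5675,-.082,.09],-14); plan([.5675,-.082,.066],-14,n=2,start=a)
```

```text
4 [0.66, 0.28, 0.07, 0.32, -0.01, 0, 0.66, 0.29, 0.06, 0.32, -0.01, 0, 0.66, 0.29, 0.05, 0.32, -0.01, 0, 0.66, 0.29, 0.04, 0.32, -0.01, 0]
2 [0.3, 0, 0, 0, 0, 0, 0.3, 0, 0, 0, 0, 0]
```

Emit:
servo_tool --plan '[0.66, 0.28, 0.07, 0.32, 0, 0, 0.66, 0.29, 0.06, 0.32, 0, 0, 0.66, 0.29, 0.05, 0.32, 0, 0, 0.66, 0.29, 0.04, 0.32, 0, 0, 0, 0, 0, 0, 0, 0, 0, 0, 0, 0, 0, 0, 0, 0, 0, 0, 0, 0]'

```text
clock: 14.42
ee_pos: [0.5683, -0.082, 0.0924]
tcp_rot: [-43.8, 89.9, -57.8]
ft_force: [0.0, -0.3, 0.5]
opening: 0.0868
```

Run:
```python
from h import *
jig();plan([.5675,-.082,.066],-14,n=2)
```

```text
{'clock': 14.4167, 'ee_pos': [0.5683, -0.082, 0.0924], 'tcp_rot': [-43.8169, 89.948, -57.784], 'ft_force': [0.0283, -0.2598, 0.4793], 'opening': 0.0868, 'q': [-38.5198, 22.7024, 51.9882, 105.4944, -20.1864, 61.5675, 7.1575]}
jig -0.002796915823575731 0.002730583680908327 F 0.25614495924354475
2 [0.33, -0, -0.01, 0, 0, 0, 0.33, -0, -0.01, 0, 0, 0]
```

Emit:
servo_tool --plan '[0.33, 0, -0.01, 0, 0, 0, 0.33, 0, -0.01, 0, 0, 0, 0, 0, 0, 0, 0, 0, 0, 0, 0, 0, 0, 0]'

```text
clock: 14.75
ee_pos: [0.5666, -0.0815, 0.0645]
tcp_rot: [-163.7, 89.9, -177.8]
ft_force: [-0.3, -0.8, -0.2]
opening: 0.0871
```

Emit:
servo_tool --plan '[0, 0, 0, 0, 0, 0, 0, 0, 0, 0, 0, 0, 0, 0, 0, 0, 0, 0, 0, 0, 0, 0, 0, 0, 0, 0, 0, 0, 0, 0, 0, 0, 0, 0, 0, 0, 0, 0, 0, 0, 0, 0, 0, 0, 0, 0, 0, 0, 0, 0, 0, 0, 0, 0]' --grip 255 --grip_force 25

```text
clock: 15.5
ee_pos: [0.5672, -0.0812, 0.065]
tcp_rot: [-145.3, 90.0, -159.3]
ft_force: [-0.3, -0.2, 0.5]
opening: 0.0347
```

```bash
cat >> h.py <<'E'
def turn():
    jig(); s=robot.read_state(); M=R.from_euler('xyz',s['tcp_rot'],degrees=True).as_matrix()
    print('phi',np.degrees(np.arctan2(M[1,2],M[0,2])),'torque',np.round(s['torque'],2))
E
python3 -c "
from h import *
turn()"
```

```text
{'clock': 15.5, 'ee_pos': [0.5672, -0.0812, 0.065], 'tcp_rot': [-145.308, 89.9968, -159.3355], 'ft_force': [-0.3135, -0.1759, 0.5213], 'opening': 0.0347, 'q': [-37.2831, 24.6628, 50.6155, 106.9107, -22.1426, 58.8263, 8.4916]}
jig -0.003901965575131215 0.002014770831540263 F 0.07292492335285838
phi -14.027523509931836 torque [-0.12  0.05 -0.01]
```

Still closing; wait, then turn.

Emit:
servo_tool --plan '[0, 0, 0, 0, 0, 0, 0, 0, 0, 0, 0, 0, 0, 0, 0, 0, 0, 0, 0, 0, 0, 0, 0, 0, 0, 0, 0, 0, 0, 0, 0, 0, 0, 0, 0, 0, 0, 0, 0, 0, 0, 0, 0, 0, 0, 0, 0, 0]'

```text
clock: 16.17
ee_pos: [0.5682, -0.0814, 0.0651]
tcp_rot: [-6.8, 89.9, -20.8]
ft_force: [5.6, -0.6, -4.1]
opening: 0.0088
```

Emit:
servo_tool --plan '[0, 0, 0, 0.8, 0, 0, 0, 0, 0, 0.8, 0, 0, 0, 0, 0, 0.8, 0, 0, 0, 0, 0, 0.8, 0, 0, 0, 0, 0, 0.8, 0, 0, 0, 0, 0, 0.8, 0, 0, 0.01, 0, 0, 0.8, 0, 0, 0.01, 0, 0, 0.8, 0, 0, 0, 0, 0, 0, 0, 0]'

```text
clock: 16.92
ee_pos: [0.5689, -0.0818, 0.0646]
tcp_rot: [16.9, 89.8, -29.3]
ft_force: [7.3, -2.2, -5.1]
opening: 0.0088
```

```bash
python3 -c "
from h import *
turn()"
```

```text
{'clock': 16.9167, 'ee_pos': [0.5689, -0.0818, 0.0646], 'tcp_rot': [16.9459, 89.7892, -29.3343], 'ft_force': [7.2782, -2.1643, -5.0542], 'opening': 0.0088, 'q': [-42.2501, 28.0335, 58.0159, 107.0431, -27.3322, 60.0064, -19.41]}
jig -0.002787568727719579 0.0034149858351860086 F 4.263699433231717
phi -46.28032709888724 torque [-0.58 -1.55 -0.02]
```

Emit:
servo_tool --plan '[0, 0.03, 0.03, 0.8, 0, 0, 0, 0, 0, 0.8, 0, 0, 0, 0, 0, 0.8, 0, 0, 0, 0, 0, 0.8, 0, 0, 0, 0, 0, 0.8, 0, 0, 0, 0, 0, 0, 0, 0]'

```text
clock: 17.42
ee_pos: [0.5694, -0.0822, 0.0642]
tcp_rot: [0.9, 89.9, -65.4]
ft_force: [2.9, -4.0, -3.7]
opening: 0.009
```

```bash
python3 -c "
from h import *
turn()"
```

```text
{'clock': 17.4167, 'ee_pos': [0.5694, -0.0822, 0.0642], 'tcp_rot': [0.865, 89.874, -65.4418], 'ft_force': [2.8753, -3.961, -3.7369], 'opening': 0.009, 'q': [-44.8717, 30.8586, 62.5354, 106.9626, -31.0968, 61.4263, -36.3213]}
jig -0.0022361603310533124 0.0037204261079458374 F 4.645010995000035
phi -66.30685556832822 torque [-0.8  -0.6  -0.12]
```

Emit:
servo_tool --plan '[0, 0, 0, 0.6, 0, 0, 0, 0, 0, 0.6, 0, 0, 0, 0, 0, 0.6, 0, 0, 0, 0, 0, 0, 0, 0]'

```text
clock: 17.75
ee_pos: [0.5694, -0.0824, 0.0641]
tcp_rot: [11.5, 89.9, -63.8]
ft_force: [4.8, -4.8, -6.5]
opening: 0.009
```

```bash
python3 -c "
from h import *
turn()"
```

```text
{'clock': 17.75, 'ee_pos': [0.5694, -0.0824, 0.0641], 'tcp_rot': [11.4769, 89.8512, -63.777], 'ft_force': [4.8444, -4.7673, -6.5258], 'opening': 0.009, 'q': [-46.0026, 32.1885, 64.56, 107.0076, -32.8537, 62.0757, -43.8228]}
jig -0.0020301152857844194 0.0036914864813834903 F 6.00897609943641
phi -75.25390801188144 torque [-1.01 -0.84  0.04]
```

Emit:
servo_tool --plan '[0, 0, 0, 0.5, 0, 0, 0, 0, 0, 0.5, 0, 0, 0, 0, 0, 0.5, 0, 0, 0, 0, 0, 0, 0, 0]'

```text
clock: 18.08
ee_pos: [0.5695, -0.0826, 0.064]
tcp_rot: [18.4, 89.8, -64.4]
ft_force: [5.0, -5.7, -7.1]
opening: 0.0087
```

```bash
python3 -c "
from h import *
turn()"
```

```text
{'clock': 18.0833, 'ee_pos': [0.5695, -0.0826, 0.064], 'tcp_rot': [18.3592, 89.827, -64.3666], 'ft_force': [5.0206, -5.6588, -7.1087], 'opening': 0.0087, 'q': [-46.8853, 33.3733, 66.221, 107.0401, -34.3612, 62.6729, -50.0681]}
jig -0.0018552540715330765 0.003684791169218699 F 6.911954092929356
phi -82.72590778102041 torque [-1.29 -1.07  0.05]
```

Emit:
servo_tool --plan '[0.03, 0, 0.05, 0.4, 0, 0, 0, 0, 0, 0.4, 0, 0, 0, 0, 0, 0.4, 0, 0, 0, 0, 0, 0, 0, 0]'

```text
clock: 18.42
ee_pos: [0.5697, -0.083, 0.0636]
tcp_rot: [133.5, 90.0, 44.9]
ft_force: [-0.1, 0.7, 7.5]
opening: 0.0089
```

```bash
python3 -c "
from h import *
turn()"
```

```text
{'clock': 18.4167, 'ee_pos': [0.5697, -0.083, 0.0636], 'tcp_rot': [133.5259, 89.965, 44.8818], 'ft_force': [-0.0604, 0.7374, 7.5261], 'opening': 0.0089, 'q': [-47.2537, 34.4017, 67.3668, 106.9715, -35.7392, 63.3264, -54.8143]}
jig -0.0014515844131206032 0.003776328627897582 F -0.7210955561507413
phi -88.64402615841786 torque [0.27 0.28 0.44]
```

Emit:
servo_tool --plan '[0, 0, 0, 0.4, 0, 0, 0, 0, 0, 0.4, 0, 0, 0, 0, 0, 0, 0, 0]'

```text
clock: 18.67
ee_pos: [0.5698, -0.083, 0.0636]
tcp_rot: [106.6, 90.0, 13.9]
ft_force: [-0.0, 0.8, 6.4]
opening: 0.0096
```

```bash
python3 -c "
from h import *
turn()"
```

```text
{'clock': 18.6667, 'ee_pos': [0.5698, -0.083, 0.0636], 'tcp_rot': [106.5545, 89.96, 13.9247], 'ft_force': [-0.0325, 0.8315, 6.447], 'opening': 0.0096, 'q': [-47.6795, 35.0783, 68.2268, 106.9811, -36.5645, 63.6851, -58.1463]}
jig -0.0013721678753899835 0.0038786328586481018 F -0.8024299883767464
phi -92.62981317741436 torque [0.19 0.17 0.58]
```

Emit:
servo_tool --plan '[0, 0, 0, 0, 0, 0, 0, 0, 0, 0, 0, 0, 0, 0, 0, 0.4, 0, 0, 0, 0, 0, 0.3, 0, 0, 0, 0, 0, 0, 0, 0]' --grip_force 50

```text
clock: 19.08
ee_pos: [0.5698, -0.083, 0.0636]
tcp_rot: [89.4, 90.0, -6.6]
ft_force: [-0.3, -0.3, 7.4]
opening: 0.0098
```

```bash
python3 -c "
from h import *
turn()"
```

```text
{'clock': 19.0833, 'ee_pos': [0.5698, -0.083, 0.0636], 'tcp_rot': [89.3991, 89.9678, -6.6491], 'ft_force': [-0.2664, -0.337, 7.4005], 'opening': 0.0098, 'q': [-48.0336, 35.6739, 68.9566, 106.9864, -37.2681, 64.0214, -61.0113]}
jig -0.0013760447053064336 0.003886589425672489 F 0.24069987613628846
phi -96.04823336742287 torque [0.01 0.15 1.1 ]
```

Emit:
servo_tool --plan '[0, 0, 0, 0, 0, 0, 0, 0, 0, 0, 0, 0, 0, 0, 0, 0, 0, 0, 0, 0, 0, 0, 0, 0, 0, 0, 0, 0, 0, 0, 0, 0, 0, 0, 0, 0]' --grip 100

```text
clock: 19.58
ee_pos: [0.569, -0.0832, 0.0628]
tcp_rot: [-95.4, 90.0, 168.6]
ft_force: [-1.0, -0.6, 0.1]
opening: 0.0419
```

Emit:
servo_tool --plan '[-0.4, 0, 0, 0, 0, 0, -0.9, 0, 0, 0, 0, 0, -0.9, 0, 0, 0, 0, 0, -0.9, 0, 0, 0, 0, 0, 0, -0.7, 0, 0, 0, 0, 0, -0.7, 0, 0, 0, 0, 0, 0, 0, 0, 0, 0, 0, 0, 0, 0, 0, 0, 0, 0, 0, 0, 0, 0]'

```text
clock: 20.33
ee_pos: [0.5172, -0.0768, 0.1877]
tcp_rot: [160.6, 89.9, 64.6]
ft_force: [-0.8, -0.3, -0.5]
opening: 0.053
```

Run:
```python
from h import *
turn();v=snap('wrist','w8.png');b=snap('side')
print({k:np.round(v[k],4).tolist() for k in v if k!='image'})
cv2.imwrite('pics/n8.png',np.hstack([v['image'][:,:,::-1],cv2.resize(b['image'][195:285,195:322,::-1],(240,420),interpolation=3)]))
```

```text
{'clock': 20.3333, 'ee_pos': [0.5172, -0.0768, 0.1877], 'tcp_rot': [160.5669, 89.9038, 64.5655], 'ft_force': [-0.7584, -0.2812, -0.544], 'opening': 0.053, 'q': [-63.8554, 14.4054, 78.1837, 106.7302, -15.0366, 70.8659, -77.0181]}
jig -0.023237662261743716 -0.04434191687154256 F 0.038708380627192646
phi -96.00135993388795 torque [-0.07  0.13 -0.06]
{'fovy': 61.9347, 'cx': 283.0443, 'cy': 212.529, 'k1': -0.0875, 'eye': [0.6004, -0.0856, 0.3503], 'rotation': [162.2986, 0.1372, -95.9867]}
```

View pics/n8.png

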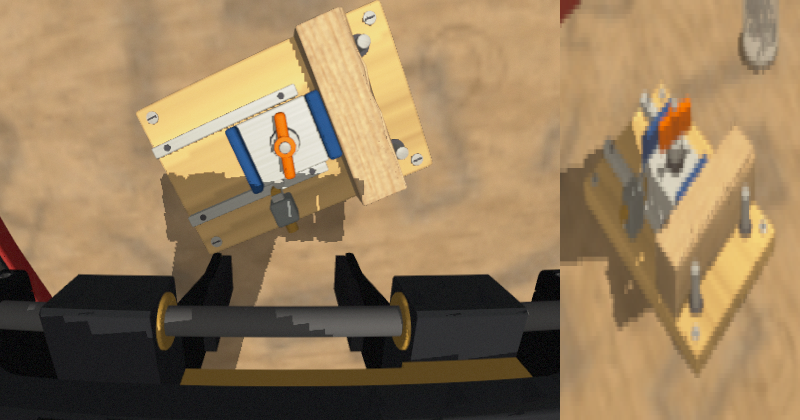

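Run:
```python
from h import *
np.set_printoptions(precision=1,suppress=True)
w={'image':np.zeros((420,560,3)),'fovy': 61.9347, 'cx': 283.0443, 'cy': 212.529, 'k1': -0.0875,'eye': [0.6004, -0.0856, 0.3503], 'rotation': [162.2986, 0.1372, -95.9867]}
th=np.radians(-72.4);ex=np.array([np.cos(th),np.sin(th)]);ey=np.array([-ex[1],ex[0]])
g=lambda u,v,z:(lambda p:np.array([(p[:2]-[.5665,-.0855])@ex,(p[:2]-[.5665,-.0855])@ey])*1000)(onz(w,u,v,z))
for n,a in dict(push1=(226,130,.06),push2=(251,191,.06),b1=(296,25,.054),b2=(339,10,.054),b3=(365,205,.054),b4=(407,187,.054),nut=(285,147,.08),plF=(378,1,.016),plN=(431,162,.016),pin=(363,37,.042)).items(): print(n,g(*a))
a,b=onz(w,280,113,.08),onz(w,290,178,.08);d=b-a;print(np.degrees(np.arctan2(d[1],d[0])))
```

```text
push1 [-41.7  31. ]
push2 [-44.8 -23.7]
b1 [42.2 82. ]
b2 [77.1 79. ]
b3 [ 41.3 -76.7]
b4 [ 81. -76.]
nut [-2.3  1.2]
plF [120.1  79. ]
plN [119.8 -75.4]
pin [90.4 54.2]
-177.11607927518372
```

```bash
python3 -c "
from h import *
print(robot.hand_in())"
```

```text
the job is handed in; nothing more can be done
None
```

The job is done and handed in at about 20 s on the robot clock, with the gripper clear of everything.

- **Block:** it lies flat across the jig between the jaw and the pins. In the last close-up its ends are within about 2 mm of the plate's sides.
- **Carriage:** I pushed it until it met a firm stop at about 22 N, well above the 10 N of the detent. The last picture puts the nut axis at jig x ≈ -2 mm, where it belongs with the carriage home (slide ≈ 0.070 m).
- **Jam nut:** I turned it only after the carriage was home. It went clockwise about 74° (1.3 rad) and then held firm. The torque rose to 1.1 N m, against about 0.05 N m of free friction. The turn seen in the pictures matches the angle at which the torque rose.

**Limits of the checks:**
- The "tight" reading comes from the torque and the angle turned, because the nut's starting angle was not known.
- After the nut stopped, the fingers slipped a little on the bar.
- Camera positions disagreed with each other by 1 to 4 mm.
- I did not measure the multimeter, sanding block or jar again at the end, but the arm worked clear of them.

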